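# Leak-test a blower housing: shuttle home, hold the seal head down

### The job

Leak-test the blower housing clamped in the lever press: slide the nest by its black knob all the way in to its end stop under the seal head, then push the press lever down by its cross handle until it is level, pointers in the green, and keep it there for at least three seconds. Finish while still holding the lever down in the green; do not let it go at the end. Do not push the lever on into the red, which crushes the seal, and leave the other things on the bench where they are.

Things in the scene. Friction and masses are not known exactly. Their poses are not given: they have to be found in the camera images.
- press: bench lever press for leak tests, blue base, grey column and head, fixed. Origin on the bench top, straight under the lever's pivot; the column stands here, 58 x 62 mm, 238 mm high. Own axes: -x to the press's front, where the lever points; +y along the shuttle bed to its loading end; z up. The head reaches 110 mm to the front, 58 mm wide, 153 to 187 mm above the bench; the ram comes down at x = -70 mm, y = 0
- pivot (a point): the lever's pivot axis (along the press's y), on the press's origin, 215 mm above the bench
- shuttle (a joint): travel of the shuttle (aluminium slide plate with the nest), m: 0 = out at the loading end, 0.120 = home against the end stop with the housing under the seal head. It runs along the press's own y, at x = -70 mm, and grows towards -y. Stiff to slide (about 2.5 N) and stays where it is left. It starts between 0 and 0.045
- knob (a point): middle of the grip of the shuttle's upright black knob, a cylinder 25 mm in diameter and 39 mm tall (top 82 mm above the bench, this point 64 mm above the bench, plate top 36 mm above the bench). On the press's x = -70 mm, 130 mm to the +y side of the housing's axis; it moves with the shuttle
- housing: black blower housing with a round aluminium flange on top, 84 mm across and 40 mm high, outlet stub to the front; clamped on the shuttle. Origin at the centre of its underside; the flange on top is at 80 mm above the bench
- seal: red round seal pad, 56 mm in diameter, on a spring under the ram. Origin at the centre of its lower face. With the lever up it hangs 109 mm above the bench; it meets the flange when the lever reads about 0.44 and from there its spring adds to the lever's load
- lever (a joint): angle of the press lever, rad: 0 = up at rest (0.56 rad above level), grows as the handle is pushed down, 0.56 = level = middle of the green (green is 0.49 to 0.63; red starts at 0.682), mechanical stop at 0.74. Spring-loaded: returns to 0 when let go. The push needed at the handle grows from about 2 N at rest to about 9 N at level
- handle: the lever's black cross handle, a round bar 24 mm in diameter and 110 mm long lying along the press's y, with red ends. Origin at the middle of the bar, 220 mm from the pivot: 332 mm above the bench with the lever up, 215 mm when level. It moves on an arc round the pivot, in the press's x-z plane. Its z axis is vertical when the lever is level
- housing_left: loose blower housing like the one in the press, 84 mm across, 40 mm high; bystander. Origin at the centre of its underside
- housing_right: another loose blower housing, 84 mm across, 40 mm high; bystander. Origin at the centre of its underside
- squeeze_bottle: white bottle with blue label and red cap, 56 mm in diameter, 110 mm high; bystander. Origin at the centre of its underside
- tape_roll: brown tape roll lying flat, 100 mm across, 48 mm high; bystander. Origin at the centre of its underside
- screwdriver: screwdriver with orange handle lying on the bench, about 200 mm long; bystander. Origin on its underside, x along it
- wrench: steel wrench lying on the bench, about 180 mm long; bystander. Origin on its underside, x along it
- white_carton: small closed white carton 110 x 90 x 80 mm; bystander. Origin at the centre of its underside

How it is judged:
On the way, in this order (a step that is already met when the one before it is completed fails the run):
1. the shuttle is home against its end stop while the seal head is still up (value of joint shuttle above 0.117 m and value of joint lever below 0.15 rad), for 0.2 s.
2. the lever is held level, in the green, with the seal on the flange, for 3 s (value of joint lever between 0.49 and 0.63 rad and value of joint shuttle above 0.117 m and contact force between seal and housing above 4 N and contact force between the fingers and handle above 3 N), for 2.8 s.
At the end, for the whole second after the job is handed in: The program ends holding: the fingers push on the cross handle (more than 3 N), the lever stands still within 0.07 rad (4 degrees) of level, that is in the green, the seal presses on the housing's flange (more than 4 N) and the shuttle is within 3 mm of its end stop (all of step 2 and velocity of joint lever between -0.05 and 0.05 rad/s); the arm keeps its last pose, push and grip.
It fails at once if the lever goes into the red (more than 7 degrees below level) and crushes the seal (value of joint lever above 0.682 rad).
It fails at once if another thing on the bench is shifted by more than 20 mm or tipped (distance of any of housing_left, housing_right, squeeze_bottle, tape_roll, screwdriver, wrench, white_carton from where it was at the start of the episode above 0.02 m or angle between squeeze_bottle's own z axis and vertical above 0.3 rad).
It also fails if it takes over 58 s, if anything falls off the work surface, if the arm or the gripper's body presses on something with over 40 N, if the wrist force passes 120 N, or if a joint passes its speed limit or range.

### The arm

A 6-joint arm with a two-finger parallel gripper is mounted at the origin on the work surface. World frame = base frame: x ahead of the robot, y to its left, z up, the work surface at z = 0. Lengths are in m, angles in rad, forces in N, time in s.
With the tool pointing down it reaches from about 0.35 to 0.775 m from the base axis. Payload 5.5 kg.
Tool frame: the origin (TCP) lies between the finger pads; the fingertips stand 8 mm ahead of it and the grasp point (between the pads) lies 11 mm behind it; z points along the fingers, y is the direction in which the jaws open and shut (so a half turn about z gives the same grasp; the last joint's range is limited). The gripper opens to 85 mm and grips with 20 to 120 N. Pads are 22 mm wide; open, the fingers measure 114 mm over their backs; the gripper's body (76 mm by 85 mm) begins 54 mm behind the grasp point. The pads swing forward as they close: fully open they stand 13 mm farther back than shut.
Start: joints at [-1.293, 0.313, 0.046, 1.304, 0, 1.431], TCP at [0.233, -0.526, 0.239] pointing down, gripper open.
Joint ranges: [-2.76, 2.76], [-0.86, 1.69], [-1.03, 1.26], [-2.2, 2.34], [-1.47, 1.5], [-3.14, 3.14]. Speed limits (rad/s): [2.57, 2.57, 3.14, 3.14, 3.14, 3.14].

### API

Orientations are given as a rotation vector (axis times angle).
In Python, from bench import ctrl, read_camera, calibration, job gives the robot as it stands.
- The arm moves only by the tool drive_tool, never from a script. Its argument "increments" is one flat list of numbers, 5 for each row, row after row: the shift along the tool's x, y, z in m, then the turn about the tool's z in rad, then the opening in per cent of the stroke, from 0 (shut) to 100 (fully open). In form: [dx, dy, dz, spin, gripper, dx, dy, dz, spin, gripper, ...]. A call has 1 to 5 rows; each row is the pose to reach, as a shift and turn from the pose measured when the call began, along the tool's axes at that moment; what a row does not reach only later rows make up. A row lasts 1/8 s, in which the tool goes at most 62.5 mm and 10.7 degrees, less where a joint would pass 70% of its speed; a pose out of reach is approached as far as the arm can. A call with a gripper value outside its range is refused whole. The fingers move at their own pace and stop on an object; "squeeze" is the grip in N (left out, the last holds). Time passes only in rows, so rows that repeat a pose let the fingers close. It gives the time, the measured TCP pose, the force and the opening at its end, in the units of the state.
- ctrl.state(): the state, without advancing time (a new reading comes with each control period).
- read_camera(name): name is "side" or "top"; returns the picture (480x640x3 uint8, red, green, blue); there is no depth.
- calibration(name): a dict with "camera_matrix" (3x3 intrinsics, pixels), "world_to_cam" (4x4, takes a point from world to camera coordinates). Camera axes: x right, y down, z forward; pixel columns grow to the right and rows downward; lengths in m; the calibration is good to about 2 mm. A picture is of the moment at which its call begins. calibration takes no time and is no camera call.
- job.sign_off(): hands the job in, once; it reports no verdict.
The state is a dict: "time": time; "joint_positions": joint angles; "joint_vel": joint speeds; "effort": joint torques, N m; "position": TCP position; "tcp_rot": TCP orientation; "force": force on the tool from outside, world axes, zero at the start; "wrist_torque": the same for the moment, N m; "opening": opening from 0.0 (shut) to 1.0 (fully open).
Only numpy, scipy, OpenCV 4.12 (cv2) and the standard library are available. Lean on these libraries where they do the work, as an engineer would, in place of code of your own. Each camera call takes 0.05 s, during which the arm holds its last target.

## Working session

There is one attempt and no reset: what is moved stays moved. The work goes in short steps, Python scripts to look and compute and a tool call to move; the robot and the scene stay as the last step left them, time stands still between calls to the robot, and variables do not carry over. Pictures are saved under pics/ and viewed, and the job is handed in when it is done.

Besides the shell and the picture viewer there is one more tool, called after "Request:" as name(argument=value, ...) on one line, values as JSON. drive_tool: Moves the arm, as the interface text tells. Its arguments: {"type":"object","properties":{"increments":{"type":"array","items":{"type":"number"}},"squeeze":{"type":"number"}},"required":["increments"]}

```bash
mkdir -p pics
python3 - <<'E'
from bench import ctrl, read_camera, calibration, job
import cv2
for n in("side","top"):
    cv2.imwrite(f"pics/{n}0.png",read_camera(n)[:,:,::-1]); c=calibration(n);print(n,c)
print(ctrl.state())
E
```

```text
side {'camera_matrix': array([[474.67003088,   0.        , 325.22783793],
       [  0.        , 474.67003088, 239.26151438],
       [  0.        ,   0.        ,   1.        ]]), 'world_to_cam': array([[-0.95791585, -0.28658393,  0.01633614,  0.53759164],
       [-0.16949384,  0.51877335, -0.83794155,  0.25524145],
       [ 0.23166583, -0.80544637, -0.54551543,  1.22519155],
       [ 0.        ,  0.        ,  0.        ,  1.        ]])}
top {'camera_matrix': array([[504.44720479,   0.        , 322.52272081],
       [  0.        , 504.44720479, 245.35267165],
       [  0.        ,   0.        ,   1.        ]]), 'world_to_cam': array([[ 0.00552062, -0.9999127 , -0.01200499, -0.00909894],
       [-0.99086282, -0.00385202, -0.1348185 ,  0.58765178],
       [ 0.13476049,  0.01263958, -0.99079758,  1.50740425],
       [ 0.        ,  0.        ,  0.        ,  1.        ]])}
{'time': 0.1, 'joint_positions': array([-1.29265525e+00,  3.13958811e-01,  4.51240772e-02,  1.30360736e+00,
        1.98031104e-06,  1.43116940e+00]), 'joint_vel': array([ 0.00048016, -0.00186744,  0.00206302, -0.00015785, -0.00142743,
        0.00057038]), 'effort': array([ 1.83978365e-03, -4.81726921e+01,  2.99243456e+01,  1.27058721e-02,
       -1.31227494e-04, -1.75355432e-06]), 'position': array([ 0.23314824, -0.52514078,  0.23849184]), 'tcp_rot': array([-3.07169741e+00, -6.51126199e-01,  1.75703129e-04]), 'force': array([ 0.33760565, -0.0964896 ,  0.57418843]), 'wrist_torque': array([0.02378947, 0.04701509, 0.01665731]), 'opening': 0.997295836156936}
```

View pics/side0.png

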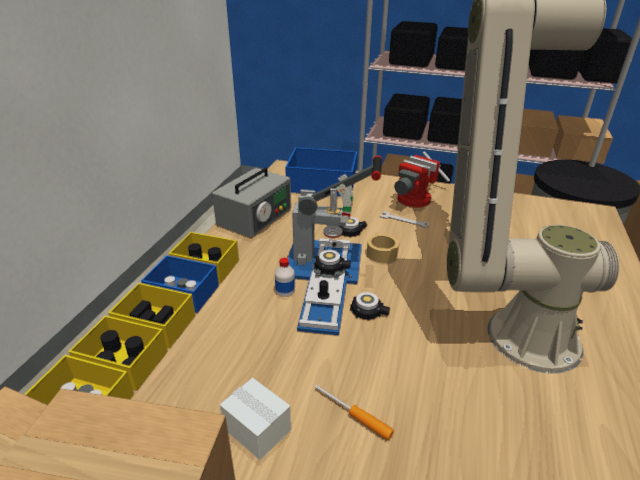

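View pics/top0.png

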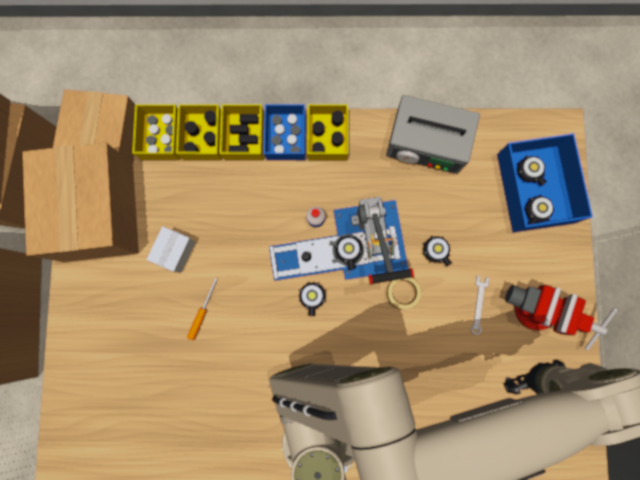

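Run:
```python
import cv2
a=cv2.imread("pics/top0.png")[180:330,250:450];cv2.imwrite("pics/top0c.png",cv2.resize(a,None,fx=4,fy=4,interpolation=cv2.INTER_CUBIC))
a=cv2.imread("pics/side0.png")[145:340,250:450];cv2.imwrite("pics/side0c.png",cv2.resize(a,None,fx=3,fy=3,interpolation=cv2.INTER_CUBIC))
```

```text
(no output)
```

View pics/top0c.png

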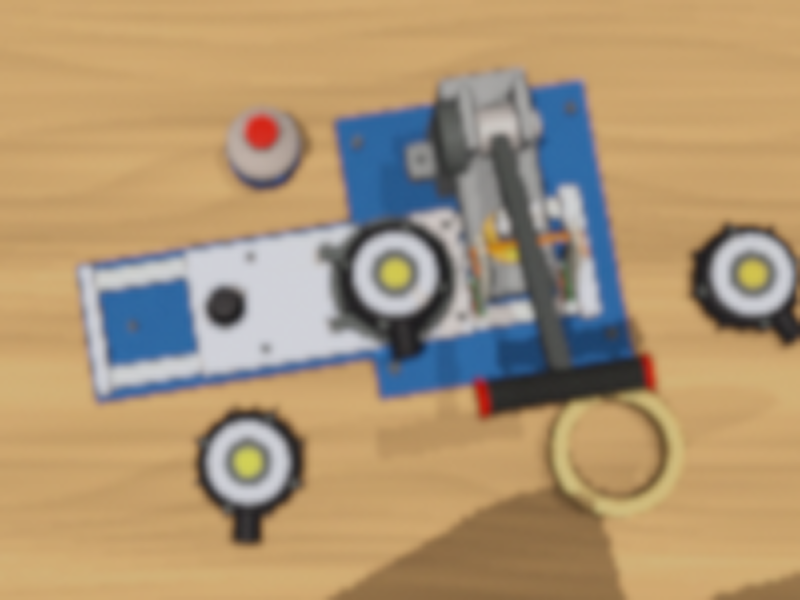

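View pics/side0c.png

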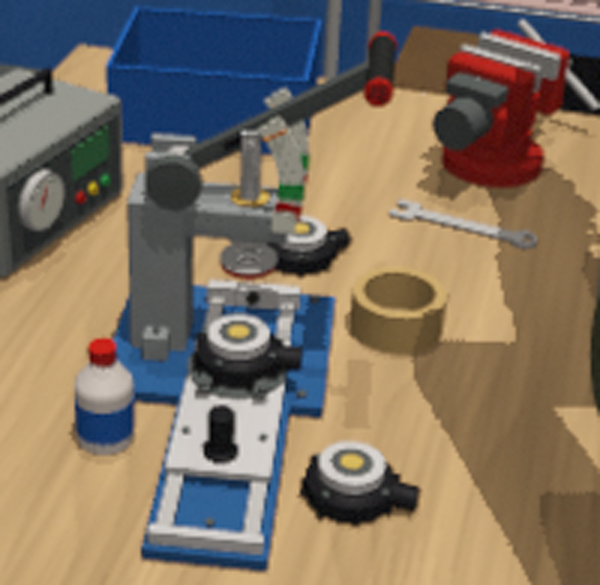

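```bash
cat > h.py <<'E'
import numpy as np
from bench import ctrl, read_camera, calibration, job
def ray(n,u,v,z):
    c=calibration(n);K=c["camera_matrix"];T=c["world_to_cam"];R=T[:3,:3];t=T[:3,3]
    o=-R.T@t; d=R.T@np.linalg.inv(K)@[u,v,1]; return o+d*(z-o[2])/d[2]
def proj(n,p):
    c=calibration(n);q=c["world_to_cam"][:3]@np.r_[p,1];q=c["camera_matrix"]@q;return q[:2]/q[2]
def tool(world):
    from scipy.spatial.transform import Rotation as R
    s=ctrl.state();return R.from_rotvec(s["tcp_rot"]).as_matrix().T@(np.array(world)-s["position"])
E
python3 - <<'E'
from h import *
f=lambda x,y:(250+(x+.5)/4-.5,180+(y+.5)/4-.5)
k=ray("top",*f(226,303),.08);h=ray("top",*f(396,273),.08)
a=ray("top",*f(481,398),.332);b=ray("top",*f(652,372),.332)
print(k,h,np.linalg.norm(k-h),a,b,np.linalg.norm(a-b))
g=lambda x,y:(250+(x+.5)/3-.5,145+(y+.5)/3-.5)
ks=ray("side",*g(220,412),.082);hs=ray("side",*g(238,329),.08);print(ks,hs)
yk=(k-h)[:2];yk/=np.linalg.norm(yk)
yh=(a-b)[:2];yh/=np.linalg.norm(yh);print(yk,yh)
for c in ((h,yk),(h,yh)):
    y=c[1];x=np.array([y[1],-y[0]]); m=(a+b)[:2]/2
    # handle x=-220*cos(.56)
    print("x",x,"origin from handle",m+x*0.2*0+x*.22*np.cos(.56), "h rel",(h[:2]-(m+x*.22*np.cos(.56)))@np.c_[x,y])
E
```

```text
[0.55188542 0.04184941 0.08      ] [ 0.57492291 -0.08474453  0.08      ] 0.1286730470649794 [ 0.46464472 -0.1268793   0.332     ] [ 0.48112305 -0.23199737  0.332     ] 0.10640180302546139
[0.55591185 0.04325358 0.082     ] [ 0.57773125 -0.08912989  0.08      ]
[-0.1790389   0.98384199] [-0.15486894  0.98793502]
x [0.98384199 0.1790389 ] origin from handle [ 0.65626822 -0.14606617] h rel [-0.06905198  0.07489478]
x [0.98793502 0.15486894] origin from handle [ 0.65703114 -0.15057136] h rel [-0.07092307  0.07774864]
```

Request:
drive_tool(increments=[0, 0, -0.05, 0, 100, 0, 0, -0.1, -0.17, 100, 0, 0, -0.15, -0.34, 100, 0, 0, -0.17, -0.51, 100, 0, 0, -0.17, -0.68, 100])

```text
time: 0.72
position: [0.2334, -0.526, 0.4104]
tcp_rot: [2.674, 1.646, -0.001]
force: [-0.3, -1.0, -0.7]
opening: 1.003
```

```bash
cat >> h.py <<'E'
def rep(*pts):
    from scipy.spatial.transform import Rotation as R
    s=ctrl.state();M=R.from_rotvec(s["tcp_rot"]).as_matrix()
    print("t",round(s["time"],2),"pos",s["position"].round(4),"yaw",np.degrees(np.arctan2(M[1,0],M[0,0])).round(2),"z",M[:,2].round(3),"F",s["force"].round(1),"op",round(s["opening"],3),"q",s["joint_positions"].round(2))
    for p in pts: print(p,"-> tool",(M.T@(np.array(p)-s["position"])).round(4))
E
python3 -c "
from h import *
rep((.36,-.25,.4),(.40,0.0,.4),(.554,.042,.3))"
```

```text
t 0.72 pos [ 0.2334 -0.526   0.4104] yaw 63.22 z [ 0.    -0.002 -1.   ] F [-0.3 -1.  -0.7] op 1.003 q [-1.29  0.34  0.51  1.73  0.    0.75]
(0.36, -0.25, 0.4) -> tool [ 0.3034 -0.0113  0.01  ]
(0.4, 0.0, 0.4) -> tool [ 0.5446 -0.0883  0.0096]
(0.554, 0.042, 0.3) -> tool [0.6516 0.0302 0.1096]
```

Request:
drive_tool(increments=[0.06, -0.003, 0.005, -0.12, 100, 0.12, -0.006, 0.005, -0.24, 100, 0.18, -0.008, 0.005, -0.36, 100, 0.24, -0.01, 0.005, -0.48, 100, 0.3, -0.01, 0.005, -0.6, 100])

```text
time: 1.35
position: [0.3599, -0.2518, 0.4047]
tcp_rot: [2.065, 2.366, -0.001]
force: [0.6, -0.7, -0.2]
opening: 1.0
```

```bash
python3 -c "
from h import *
rep((.40,0.0,.4),(.554,.042,.4))"
```

```text
t 1.35 pos [ 0.3599 -0.2518  0.4047] yaw 97.79 z [ 0.    -0.001 -1.   ] F [ 0.6 -0.7 -0.2] op 1.0 q [-0.79  0.05  0.13  1.65 -0.    0.64]
(0.4, 0.0, 0.4) -> tool [0.244  0.0738 0.0044]
(0.554, 0.042, 0.4) -> tool [0.2648 0.2321 0.0044]
```

Request:
drive_tool(increments=[0.06, 0.015, 0, -0.03, 100, 0.12, 0.03, 0, -0.03, 100, 0.18, 0.05, 0, -0.03, 100, 0.23, 0.08, 0, -0.03, 100, 0.255, 0.13, 0, -0.03, 100])

```text
time: 1.98
position: [0.4535, 0.0212, 0.4055]
tcp_rot: [2.025, 2.398, 0.0]
force: [1.1, -2.0, 0.1]
opening: 0.998
```

```bash
python3 -c "
from h import *
rep((.554,.042,.2),(.554,.042,.053))"
```

```text
t 1.98 pos [0.4535 0.0212 0.4055] yaw 99.64 z [ 0.002 -0.002 -1.   ] F [ 1.1 -2.   0.1] op 0.998 q [-0.13  0.08  0.16  1.65 -0.    1.27]
(0.554, 0.042, 0.2) -> tool [0.0041 0.1022 0.2057]
(0.554, 0.042, 0.053) -> tool [0.0043 0.102  0.3527]
```

Request:
drive_tool(increments=[0, 0.05, 0.03, 0, 100, 0.004, 0.102, 0.06, 0, 100, 0.004, 0.102, 0.12, 0, 100, 0.004, 0.102, 0.18, 0, 100, 0.004, 0.102, 0.23, 0, 100])

```text
time: 2.6
position: [0.5528, 0.0421, 0.1726]
tcp_rot: [2.026, 2.4, -0.002]
force: [0.7, 0.3, -0.3]
opening: 0.998
```

Run:
```python
from h import *
import cv2
rep((.554,.042,.053))
for n,(r,c) in (("side",(190,230)),("top",(170,220))):
    a=read_camera(n)[:,:,::-1]
    a=a[r:r+160,c:c+220];cv2.imwrite(f"pics/{n}1.png",cv2.resize(a,None,fx=3.5,fy=3.5,interpolation=cv2.INTER_CUBIC))
```

```text
t 2.6 pos [0.5528 0.0421 0.1726] yaw 99.66 z [-0.001 -0.001 -1.   ] F [ 0.7  0.3 -0.3] op 0.998 q [-0.07  0.3  -0.13  1.13 -0.    1.33]
(0.554, 0.042, 0.053) -> tool [-1.000e-04  1.300e-03  1.196e-01]
```

View pics/side1.png

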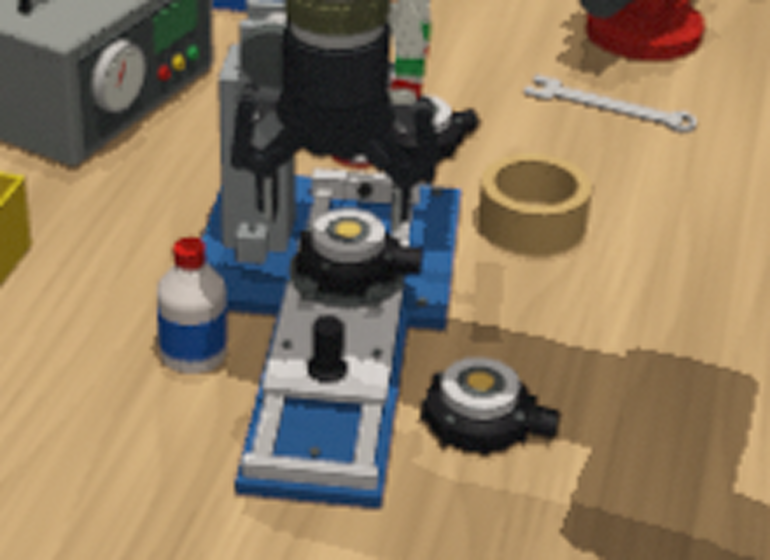

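View pics/top1.png

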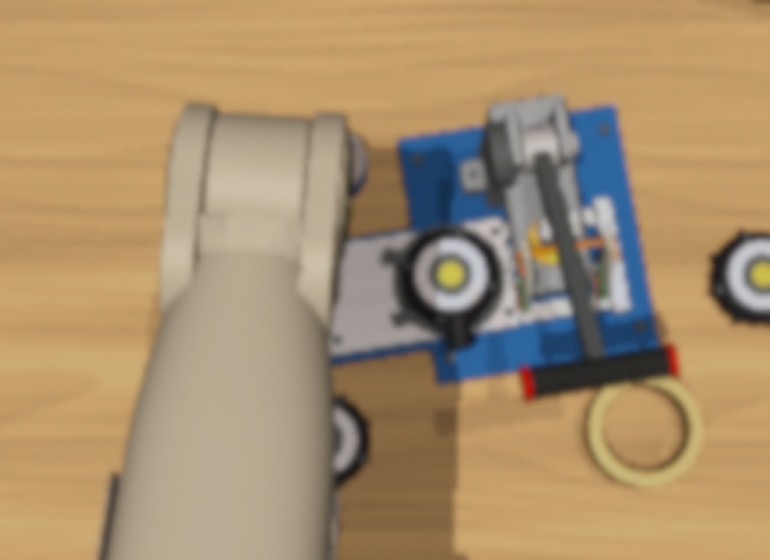

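Request:
drive_tool(increments=[0, 0.001, 0.04, 0, 60, 0, 0.001, 0.08, 0, 60, 0, 0.001, 0.1, 0, 60, 0, 0.001, 0.118, 0, 60, 0, 0.001, 0.118, 0, 60], squeeze=40)

```text
time: 3.32
position: [0.5491, 0.0422, 0.052]
tcp_rot: [-2.022, -2.394, 0.012]
force: [0.1, 0.2, 0.5]
opening: 0.599
```

Run:
```python
from h import *
import cv2
rep((.554,.042,.053))
for n,(r,c) in (("side",(190,230)),):
    a=read_camera(n)[:,:,::-1]
    a=a[r:r+160,c:c+220];cv2.imwrite(f"pics/{n}2.png",cv2.resize(a,None,fx=3.5,fy=3.5,interpolation=cv2.INTER_CUBIC))
```

```text
t 3.33 pos [0.5491 0.0422 0.052 ] yaw 99.64 z [-0.011 -0.001 -1.   ] F [0.1 0.2 0.5] op 0.599 q [-0.07  0.4  -0.31  0.87 -0.    1.33]
(0.554, 0.042, 0.053) -> tool [-0.0011  0.0048 -0.001 ]
```

View pics/side2.png

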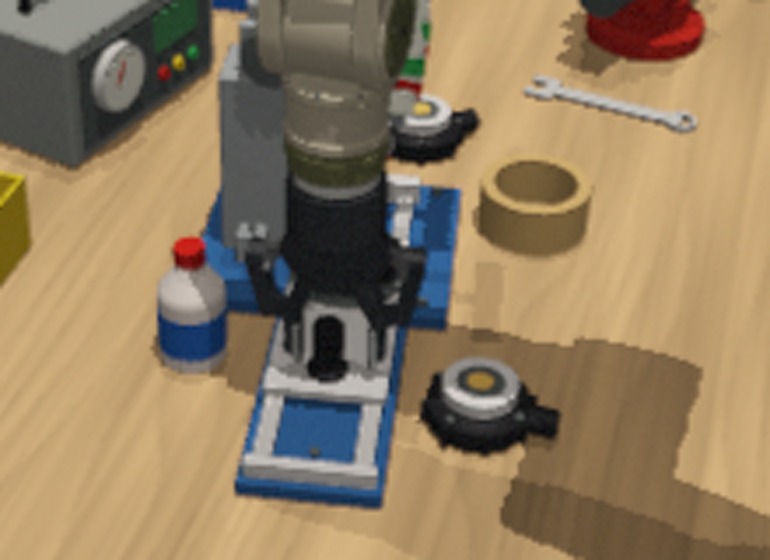

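Request:
drive_tool(increments=[-0.001, 0.005, 0, 0, 60, -0.001, 0.005, 0, 0, 20, -0.001, 0.005, 0, 0, 15, -0.001, 0.005, 0, 0, 15, -0.001, 0.005, 0, 0, 15], squeeze=40)

```text
time: 4.0
position: [0.5549, 0.0418, 0.054]
tcp_rot: [-2.023, -2.396, 0.011]
force: [-2.9, -0.6, 6.7]
opening: 0.282
```

Run:
```python
from h import *
rep((.554+.076*.168,.042-.076*.986,.052))
```

```text
t 4.0 pos [0.5549 0.0418 0.054 ] yaw 99.63 z [-0.009 -0.001 -1.   ] F [-2.9 -0.6  6.7] op 0.282 q [-0.07  0.41 -0.29  0.88 -0.    1.33]
(0.566768, -0.032936, 0.052) -> tool [-0.0757 -0.0008  0.002 ]
```

Request:
drive_tool(increments=[-0.012, 0, 0, 0, 15, -0.027, 0, 0, 0, 15, -0.042, 0, 0, 0, 15, -0.056, 0, 0, 0, 15, -0.066, 0, 0, 0, 15])

```text
time: 4.62
position: [0.566, -0.0246, 0.0541]
tcp_rot: [-2.024, -2.395, 0.011]
force: [-1.9, 3.1, 1.4]
opening: 0.282
```

Run:
```python
from h import *
rep((.554+.076*.168,.042-.076*.986,.052))
```

```text
t 4.62 pos [ 0.566  -0.0246  0.0541] yaw 99.58 z [-0.009 -0.001 -1.   ] F [-1.9  3.1  1.4] op 0.282 q [-0.18  0.43 -0.27  0.89 -0.    1.22]
(0.566768, -0.032936, 0.052) -> tool [-0.0084 -0.0006  0.0021]
```

Force of 3 N matches the sliding drag. I continue in small steps until the stop shows up in the force.

Request:
drive_tool(increments=[-0.003, 0, 0, 0, 15, -0.006, 0, 0, 0, 15, -0.008, 0, 0, 0, 15, -0.01, 0, 0, 0, 15, -0.01, 0, 0, 0, 15])

```text
time: 5.25
position: [0.5675, -0.0334, 0.0541]
tcp_rot: [-2.022, -2.395, 0.009]
force: [-1.2, 5.1, 2.5]
opening: 0.279
```

Request:
drive_tool(increments=[-0.004, 0, 0, 0, 15, -0.006, 0, 0, 0, 15, -0.006, 0, 0, 0, 15])

```text
time: 5.62
position: [0.5674, -0.0334, 0.054]
tcp_rot: [-2.013, -2.393, -0.003]
force: [-1.8, 20.8, 4.7]
opening: 0.282
```

Request:
drive_tool(increments=[0, 0, 0, 0, 15, 0, 0, 0, 0, 60, 0, 0, 0, 0, 60, 0, 0, -0.03, 0, 60, 0, 0, -0.07, 0, 60])

```text
time: 6.25
position: [0.5673, -0.0346, 0.1237]
tcp_rot: [-2.012, -2.39, -0.0]
force: [-0.3, -0.3, 0.6]
opening: 0.603
```

Run:
```python
from h import *
rep()
```

```text
t 6.25 pos [ 0.5673 -0.0346  0.1237] yaw 99.81 z [-0.013  0.011 -1.   ] F [-0.3 -0.3  0.6] op 0.603 q [-0.21  0.37 -0.16  1.05  0.01  1.19]
```

Request:
drive_tool(increments=[0.02, 0, -0.06, 0, 60, 0.04, 0, -0.12, 0, 60, 0.05, 0, -0.18, 0, 60, 0.05, 0, -0.24, 0, 60, 0.05, 0, -0.29, 0, 60])

```text
time: 6.88
position: [0.5625, 0.011, 0.4173]
tcp_rot: [-2.014, -2.392, -0.002]
force: [1.4, -0.6, -0.0]
opening: 0.598
```

Run:
```python
from h import *
import cv2
rep()
for n,(r,c) in (("side",(140,230)),("top",(170,220))):
    a=read_camera(n)[:,:,::-1]
    a=a[r:r+160,c:c+220];cv2.imwrite(f"pics/{n}3.png",cv2.resize(a,None,fx=3.5,fy=3.5,interpolation=cv2.INTER_CUBIC))
```

```text
t 6.88 pos [0.5625 0.011  0.4173] yaw 99.8 z [-0.01  0.01 -1.  ] F [ 1.4 -0.6 -0. ] op 0.598 q [-0.13  0.33  0.51  1.76  0.01  1.27]
```

View pics/side3.png

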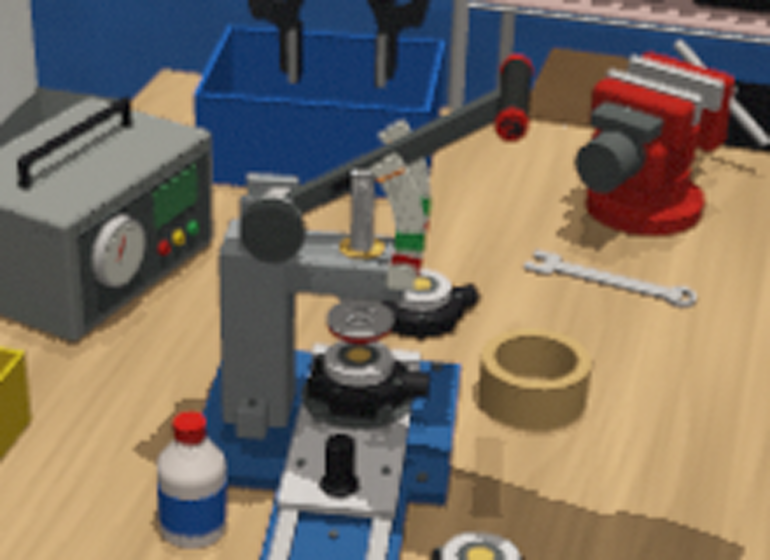

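View pics/top3.png

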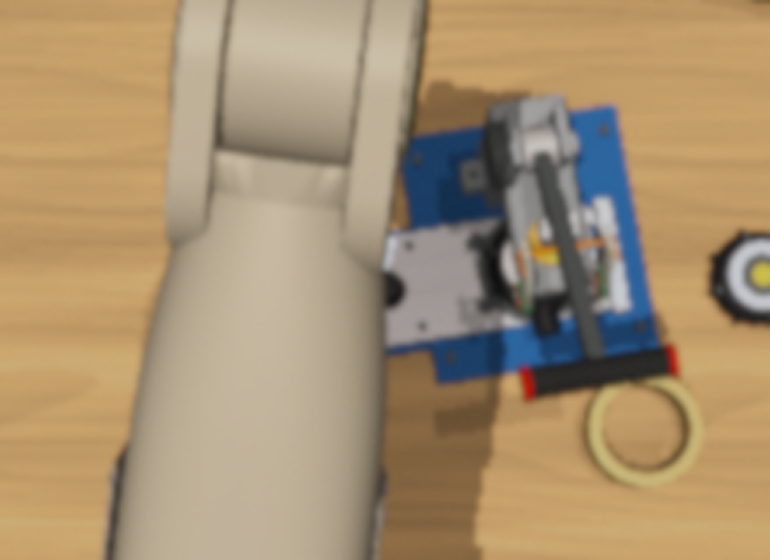

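Run:
```python
from h import *
rep((.4687,-.1488,.417),(.4687,-.1488,.319))
```

```text
t 6.97 pos [0.5639 0.0106 0.4208] yaw 99.78 z [-0.002  0.009 -1.   ] F [0.6 1.  0.4] op 0.599 q [-0.13  0.33  0.51  1.76  0.01  1.27]
(0.4687, -0.1488, 0.417) -> tool [-0.141  -0.1209  0.0025]
(0.4687, -0.1488, 0.319) -> tool [-0.1419 -0.1209  0.1005]
```

Request:
drive_tool(increments=[-0.04, -0.035, 0, 0, 60, -0.08, -0.07, 0, 0, 60, -0.12, -0.105, 0, 0, 60, -0.142, -0.121, 0, 0, 60, -0.142, -0.121, 0.01, 0, 60])

```text
time: 7.6
position: [0.4682, -0.1518, 0.4095]
tcp_rot: [-2.025, -2.394, -0.009]
force: [0.4, -0.1, -0.3]
opening: 0.596
```

Run:
```python
from h import *
import cv2
rep((.4687,-.1488,.319))
for n,(r,c) in (("side",(100,230)),("top",(170,220))):
    a=read_camera(n)[:,:,::-1]
    a=a[r:r+160,c:c+220];cv2.imwrite(f"pics/{n}4.png",cv2.resize(a,None,fx=3.5,fy=3.5,interpolation=cv2.INTER_CUBIC))
```

```text
t 7.6 pos [ 0.4682 -0.1518  0.4095] yaw 99.54 z [-0.001  0.008 -1.   ] F [ 0.4 -0.1 -0.3] op 0.596 q [-0.48  0.17  0.27  1.68  0.01  0.92]
(0.4687, -0.1488, 0.319) -> tool [0.0021 0.0009 0.0905]
```

View pics/side4.png

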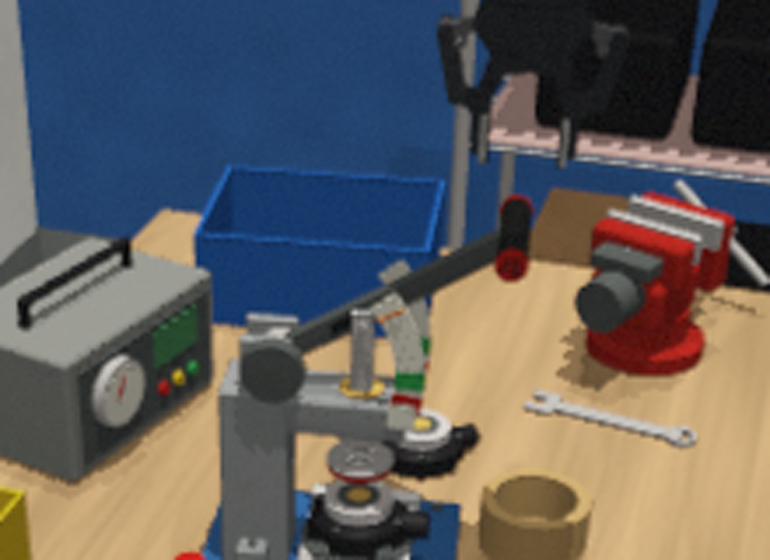

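View pics/top4.png

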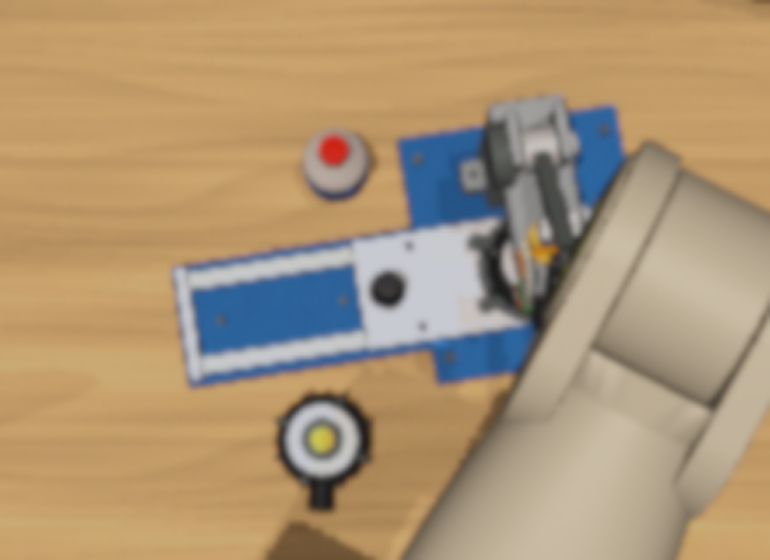

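Run:
```python
from h import *
g=lambda p:((proj("side",p)-[230,100]+.5)*3.5).round(0)
x=np.array([.986,.168,0]);y=np.array([-.168,.986,0]);o=np.array([.6575,-.1498,.332])
for yy in (.055,.033,0,-.055): print(yy,g(o-.1864*x+yy*y))
print("knob", (ray("top",220+387/3.5-.5,170+288/3.5-.5,.082)))
```

```text
0.055 [513. 267.]
0.033 [514. 255.]
0 [515. 237.]
-0.055 [518. 209.]
knob [ 0.56270201 -0.02945013  0.082     ]
```

Request:
drive_tool(increments=[0.002, 0.001, 0.03, 0, 60, 0.002, 0.001, 0.055, 0, 60, 0.002, 0.001, 0.055, 0, 60])

```text
time: 8.07
position: [0.4684, -0.1456, 0.3511]
tcp_rot: [-2.014, -2.393, -0.007]
force: [0.1, 0.1, -0.4]
opening: 0.599
```

Run:
```python
from h import *
import cv2
rep((.4687,-.1488,.319))
for n,(r,c) in (("side",(100,320)),):
    a=read_camera(n)[:,:,::-1]
    a=a[r:r+100,c:c+130];cv2.imwrite(f"pics/{n}5.png",cv2.resize(a,None,fx=6,fy=6,interpolation=cv2.INTER_CUBIC))
```

```text
t 8.07 pos [ 0.4684 -0.1456  0.3511] yaw 99.81 z [-0.008  0.013 -1.   ] F [ 0.1  0.1 -0.4] op 0.599 q [-0.47  0.15  0.11  1.54  0.01  0.93]
(0.4687, -0.1488, 0.319) -> tool [-0.0037 -0.0001  0.0321]
```

View pics/side5.png

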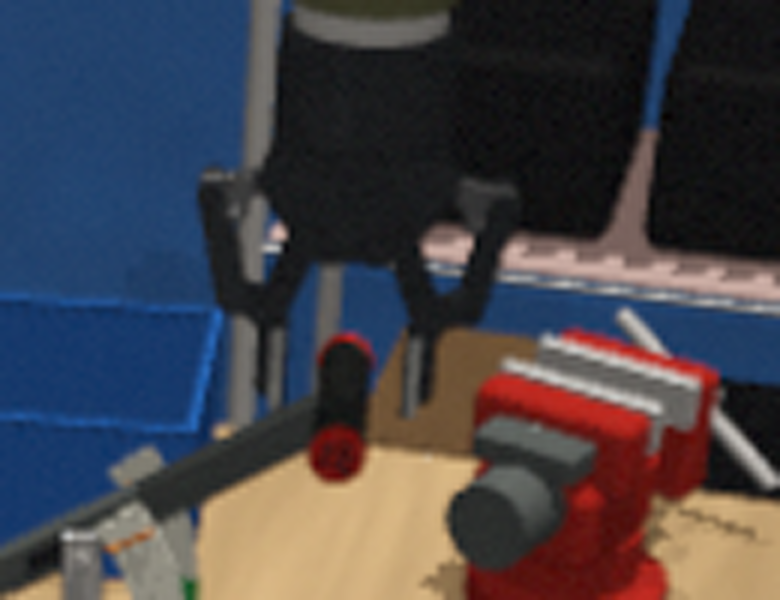

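Request:
drive_tool(increments=[-0.003, 0, 0.02, 0, 60, -0.003, 0, 0.033, 0, 60, -0.003, 0, 0.033, 0, 60, -0.003, 0, 0.033, 0, 15, -0.003, 0, 0.033, 0, 15], squeeze=40)

```text
time: 8.75
position: [0.4688, -0.1488, 0.3205]
tcp_rot: [-2.017, -2.394, -0.007]
force: [-3.8, 0.0, 3.2]
opening: 0.262
```

Request:
drive_tool(increments=[0, 0, 0, 0, 15, 0, 0, 0, 0, 15])

```text
time: 9.0
position: [0.4688, -0.1488, 0.3207]
tcp_rot: [-2.017, -2.394, -0.007]
force: [-1.3, -0.1, -0.1]
opening: 0.263
```

Run:
```python
from h import *
import cv2
rep((.4687,-.1488,.319))
for n,(r,c) in (("side",(100,280)),):
    a=read_camera(n)[:,:,::-1]
    a=a[r:r+140,c:c+180];cv2.imwrite(f"pics/{n}6.png",cv2.resize(a,None,fx=4,fy=4,interpolation=cv2.INTER_CUBIC))
```

```text
t 9.0 pos [ 0.4688 -0.1488  0.3207] yaw 99.78 z [-0.006  0.01  -1.   ] F [-1.3 -0.1 -0.1] op 0.263 q [-0.47  0.15  0.03  1.46  0.01  0.93]
(0.4687, -0.1488, 0.319) -> tool [ 0.     -0.0001  0.0017]
```

View pics/side6.png

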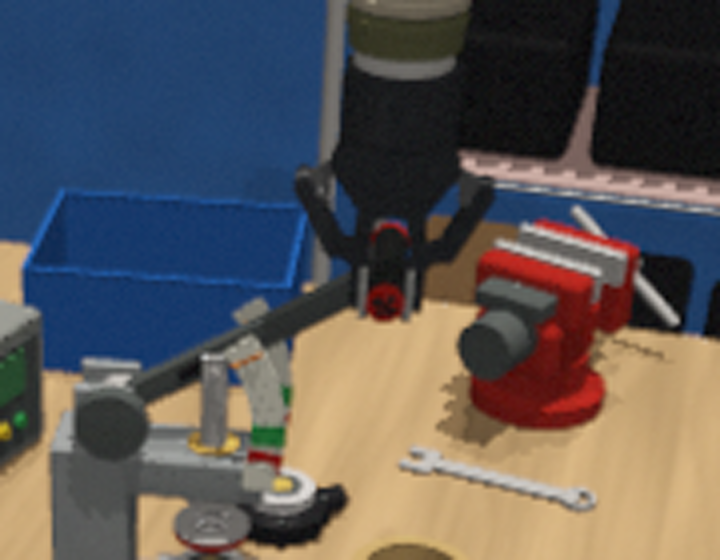

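Request:
drive_tool(increments=[0, -0.005, 0.009, 0, 15, 0, -0.0107, 0.019, 0, 15, 0, -0.015, 0.029, 0, 15, 0, -0.0195, 0.039, 0, 15, 0, -0.0195, 0.0394, 0, 15], squeeze=50)

```text
time: 9.68
position: [0.4507, -0.1518, 0.2823]
tcp_rot: [-2.019, -2.397, -0.011]
force: [0.9, 1.8, 5.9]
opening: 0.265
```

```bash
cat >> h.py <<'E'
def lev():
    s=ctrl.state();x=np.array([.986,.168]);o=np.array([.6575,-.1498])
    px=(s["position"][:2]-o)@x; dz=s["position"][2]+.0113-.215
    print("press x",px.round(4),"dz",dz.round(4),"r",np.hypot(px,dz).round(4),"lever by tcp",(.56-np.arctan2(dz,-px)).round(3),"by z",.56-np.arcsin(dz/.22))
E
python3 - <<'E'
from h import *
rep();lev()
E
```

```text
t 9.68 pos [ 0.4507 -0.1518  0.2823] yaw 99.78 z [-0.001  0.01  -1.   ] F [0.9 1.8 5.9] op 0.265 q [-0.5   0.11 -0.1   1.36  0.01  0.9 ]
press x -0.2042 dz 0.0786 r 0.2188 lever by tcp 0.193 by z 0.19471347607220374
```

Request:
drive_tool(increments=[0, -0.004, 0.0105, 0, 15, 0, -0.0067, 0.021, 0, 15, 0, -0.009, 0.032, 0, 15, 0, -0.011, 0.0425, 0, 15, 0, -0.011, 0.0425, 0, 15])

```text
time: 10.3
position: [0.4395, -0.1537, 0.24]
tcp_rot: [-2.02, -2.397, -0.009]
force: [-1.8, -1.7, 5.0]
opening: 0.261
```

Run:
```python
from h import *
import cv2
rep();lev()
for n,(r,c) in (("side",(140,280)),):
    a=read_camera(n)[:,:,::-1]
    a=a[r:r+140,c:c+180];cv2.imwrite(f"pics/{n}7.png",cv2.resize(a,None,fx=4,fy=4,interpolation=cv2.INTER_CUBIC))
```

```text
t 10.3 pos [ 0.4395 -0.1537  0.24  ] yaw 99.75 z [-0.001  0.009 -1.   ] F [-1.8 -1.7  5. ] op 0.261 q [-0.51  0.11 -0.21  1.26  0.01  0.89]
press x -0.2156 dz 0.0363 r 0.2187 lever by tcp 0.393 by z 0.3943231630583932
```

View pics/side7.png

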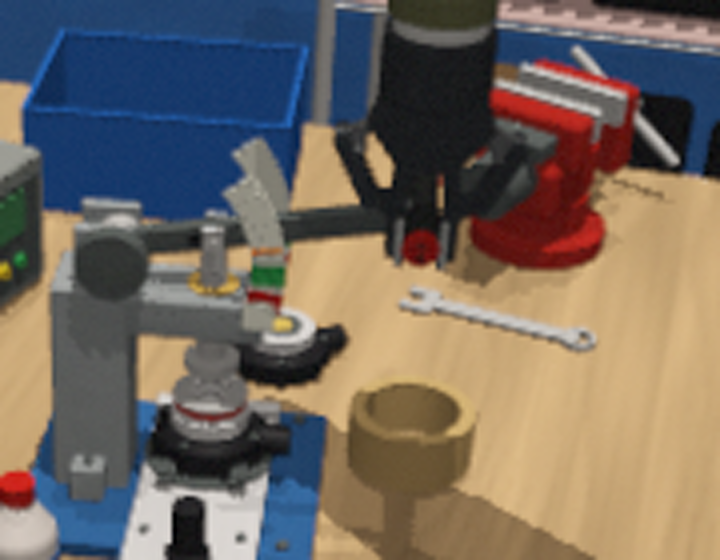

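Request:
drive_tool(increments=[0, -0.001, 0.01, 0, 15, 0, -0.002, 0.019, 0, 15, 0, -0.003, 0.028, 0, 15, 0, -0.003, 0.035, 0, 15, 0, -0.003, 0.035, 0, 15])

```text
time: 10.98
position: [0.436, -0.1543, 0.2061]
tcp_rot: [-2.021, -2.397, -0.007]
force: [-6.9, -1.7, 10.7]
opening: 0.262
```

Run:
```python
from h import *
import cv2
rep();lev()
for n,(r,c) in (("side",(150,300)),):
    a=read_camera(n)[:,:,::-1]
    a=a[r:r+100,c:c+130];cv2.imwrite(f"pics/{n}8.png",cv2.resize(a,None,fx=6,fy=6,interpolation=cv2.INTER_CUBIC))
```

```text
t 10.97 pos [ 0.436  -0.1543  0.2061] yaw 99.73 z [-0.002  0.008 -1.   ] F [-6.9 -1.7 10.7] op 0.262 q [-0.52  0.11 -0.29  1.17  0.01  0.88]
press x -0.2192 dz 0.0024 r 0.2192 lever by tcp 0.549 by z 0.5488965602028477
```

View pics/side8.png

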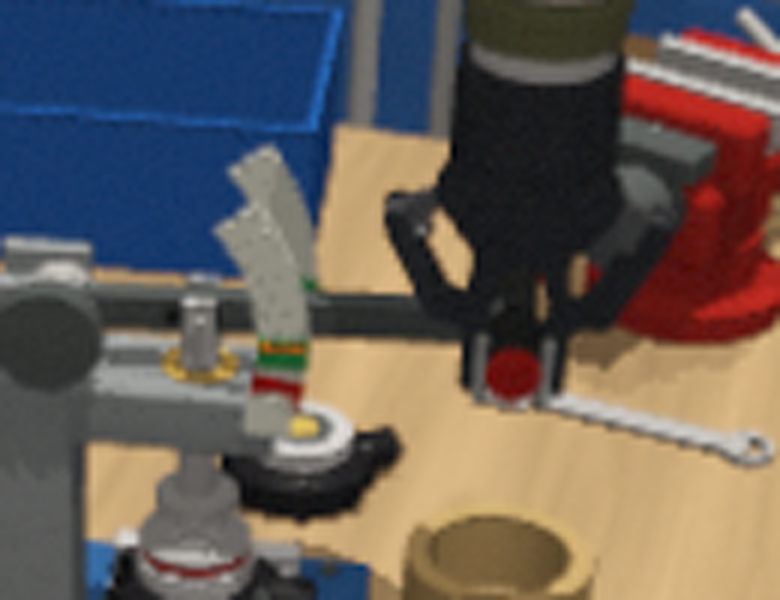

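Run:
```python
from h import *
g=lambda p:((proj("side",p)-[300,150]+.5)*6).round(1)
x=np.array([.986,.168,0]);y=np.array([-.168,.986,0]);o=np.array([.6575,-.1498,.215])
for a in (.4,.45,.5,.56,.6):
    e=.56-a;p=o-.22*np.cos(e)*x+.22*np.sin(e)*np.array([0,0,1]);print(a,g(p+.055*y))
# same bias check at lever 0, image side3 (crop 140,230 x3.5), endcap seen at (511,125)
e=.56;p=o-.22*np.cos(e)*x+.22*np.sin(e)*np.array([0,0,1]);print(((proj("side",p+.055*y)-[230,140]+.5)*3.5))
# pivot disc end predicted
for yy in (.02,.03,.035): print(yy,g(o+yy*y))
# radial dial: 
for r in (.1,.11,.12,.13): print(r,g(o-r*x+.03*y))
import cv2
for n,(r,c) in (("side",(190,325)),):
    a=read_camera(n)[:,:,::-1]
    a=a[r:r+50,c:c+65];cv2.imwrite(f"pics/{n}9.png",cv2.resize(a,None,fx=12,fy=12,interpolation=cv2.INTER_CUBIC))
```

```text
0.4 [514.1 326.7]
0.45 [515.4 347.9]
0.5 [515.4 369. ]
0.56 [513.8 393.9]
0.6 [511.8 410.3]
[513.17718804 127.39559035]
0.02 [ 53.7 323. ]
0.03 [ 50.5 333. ]
0.035 [ 48.9 338. ]
0.1 [259.7 348.5]
0.11 [280.8 350. ]
0.12 [301.9 351.6]
0.13 [323.1 353.2]
```

View pics/side9.png

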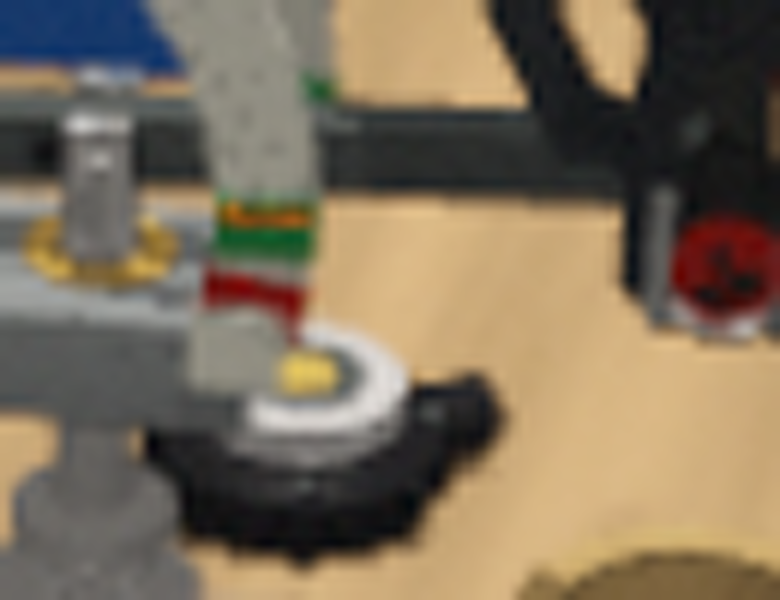

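Request:
drive_tool(increments=[0, 0, 0, 0, 15, 0, 0, 0.004, 0, 15, 0, 0, 0.008, 0, 15, 0, 0, 0.008, 0, 15, 0, 0, 0.008, 0, 15], squeeze=70)

```text
time: 11.7
position: [0.4358, -0.1544, 0.1996]
tcp_rot: [-2.021, -2.397, -0.006]
force: [-5.7, 0.1, 8.8]
opening: 0.26
```

Run:
```python
from h import *
rep();lev()
import cv2
for n,(r,c) in (("side",(190,325)),):
    a=read_camera(n)[:,:,::-1]
    a=a[r:r+50,c:c+65];cv2.imwrite(f"pics/{n}10.png",cv2.resize(a,None,fx=12,fy=12,interpolation=cv2.INTER_CUBIC))
```

```text
t 11.7 pos [ 0.4358 -0.1544  0.1996] yaw 99.72 z [-0.002  0.007 -1.   ] F [-5.7  0.1  8.8] op 0.26 q [-0.52  0.12 -0.3   1.16  0.    0.88]
press x -0.2194 dz -0.0041 r 0.2194 lever by tcp 0.579 by z 0.5788362765852001
```

View pics/side10.png

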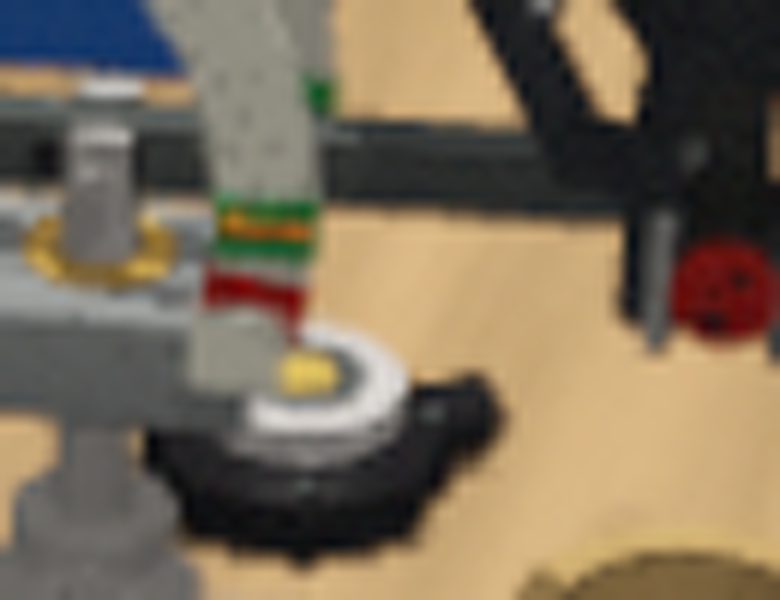

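Request:
drive_tool(increments=[0, 0, 0.0015, 0, 15, 0, 0, 0.0015, 0, 15, 0, 0, 0.0015, 0, 15, 0, 0, 0.0015, 0, 15, 0, 0, 0.0015, 0, 15])

```text
time: 12.38
position: [0.4358, -0.1544, 0.1993]
tcp_rot: [-2.022, -2.398, -0.006]
force: [-4.1, -0.3, 9.5]
opening: 0.263
```

Request:
drive_tool(increments=[0, 0, 0.0015, 0, 15, 0, 0, 0.0015, 0, 15, 0, 0, 0.0015, 0, 15, 0, 0, 0.0015, 0, 15, 0, 0, 0.0015, 0, 15])

```text
time: 13.0
position: [0.4358, -0.1544, 0.1991]
tcp_rot: [-2.022, -2.398, -0.006]
force: [-4.4, 1.0, 10.6]
opening: 0.261
```

Stable. Continuing the hold.

Request:
drive_tool(increments=[0, 0, 0.0013, 0, 15, 0, 0, 0.0013, 0, 15, 0, 0, 0.0013, 0, 15, 0, 0, 0.0013, 0, 15, 0, 0, 0.0013, 0, 15])

```text
time: 13.62
position: [0.4358, -0.1544, 0.199]
tcp_rot: [-2.023, -2.399, -0.006]
force: [-4.7, 0.1, 8.8]
opening: 0.26
```

Request:
drive_tool(increments=[0, 0, 0.0013, 0, 15, 0, 0, 0.0013, 0, 15, 0, 0, 0.0013, 0, 15, 0, 0, 0.0013, 0, 15, 0, 0, 0.0013, 0, 15])

```text
time: 14.25
position: [0.4358, -0.1545, 0.199]
tcp_rot: [-2.023, -2.399, -0.006]
force: [-4.9, 0.4, 9.6]
opening: 0.26
```

Request:
drive_tool(increments=[0, 0, 0.0013, 0, 15, 0, 0, 0.0013, 0, 15, 0, 0, 0.0013, 0, 15, 0, 0, 0.0013, 0, 15, 0, 0, 0.0013, 0, 15])

```text
time: 14.88
position: [0.4358, -0.1545, 0.1989]
tcp_rot: [-2.024, -2.4, -0.005]
force: [-4.6, 0.3, 8.7]
opening: 0.262
```

Request:
drive_tool(increments=[0, 0, 0.0013, 0, 15, 0, 0, 0.0013, 0, 15, 0, 0, 0.0013, 0, 15, 0, 0, 0.0013, 0, 15, 0, 0, 0.0013, 0, 15])

```text
time: 15.5
position: [0.4358, -0.1545, 0.1988]
tcp_rot: [-2.024, -2.4, -0.005]
force: [-4.8, 0.4, 9.4]
opening: 0.262
```

Run:
```python
from h import *
rep();lev()
import cv2
a=read_camera("side")[:,:,::-1]
cv2.imwrite("pics/side11.png",cv2.resize(a[190:240,325:390],None,fx=12,fy=12,interpolation=cv2.INTER_CUBIC))
cv2.imwrite("pics/side11b.png",a)
cv2.imwrite("pics/top11.png",read_camera("top")[:,:,::-1])
```

```text
t 15.5 pos [ 0.4358 -0.1545  0.1988] yaw 99.72 z [ 0.001  0.004 -1.   ] F [-4.8  0.4  9.4] op 0.262 q [-0.52  0.11 -0.31  1.15  0.    0.88]
press x -0.2194 dz -0.0049 r 0.2194 lever by tcp 0.582 by z 0.5821022928376136
```

View pics/side11.png

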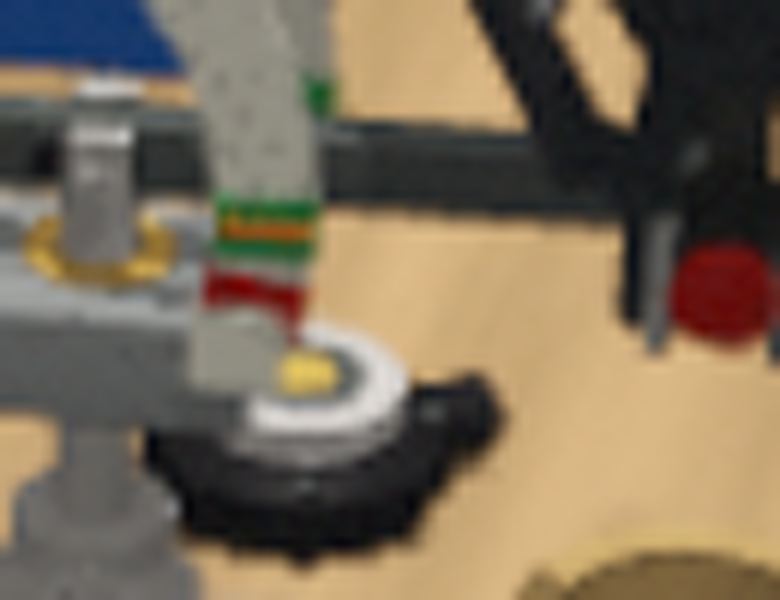

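View pics/side11b.png

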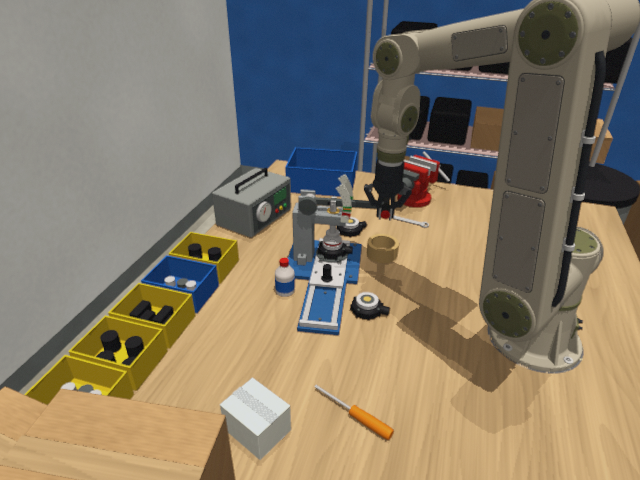

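Run:
```python
from h import *
import cv2
a=cv2.imread("pics/top0.png");b=cv2.imread("pics/top11.png")
for nm,im,(x0,y0) in (("a",a,(295,244)),("b",b,(318,240))):
    g=cv2.cvtColor(im,6)[y0:y0+24,x0:x0+24].astype(float)
    w=np.clip(90-g,0,None);yy,xx=np.mgrid[:24,:24]
    u,v=(w*xx).sum()/w.sum()+x0,(w*yy).sum()/w.sum()+y0
    print(nm,u,v,ray("top",u,v,.075),proj("top",(.5674,-.0334,.075)))
cv2.imwrite("pics/cmp.png",np.hstack([cv2.resize(i[210:310,260:410],None,fx=2.6,fy=2.6,interpolation=2) for i in(a,b)]))
```

```text
a 306.21933295647256 256.6009044657999 [0.54877769 0.04175774 0.075     ] [331.39075788 250.51819103]
b 330.26275896917633 252.62506316321375 [ 0.56103765 -0.03004773  0.075     ] [331.39075788 250.51819103]
```

View pics/cmp.png

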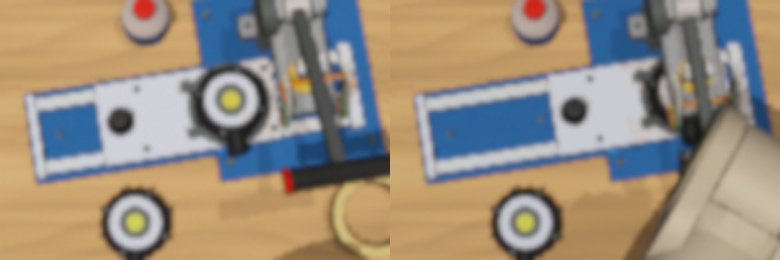

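Run:
```python
from h import *
import cv2
a=cv2.imread("pics/side3.png");
cv2.imwrite("pics/s3z.png",cv2.resize(a[290:530,270:470],None,fx=2.5,fy=2.5,interpolation=2))
b=cv2.imread("pics/side11b.png");
cv2.imwrite("pics/s11z.png",cv2.resize(b[215:335,290:370],None,fx=5,fy=5,interpolation=2))
```

```text
(no output)
```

View pics/s3z.png

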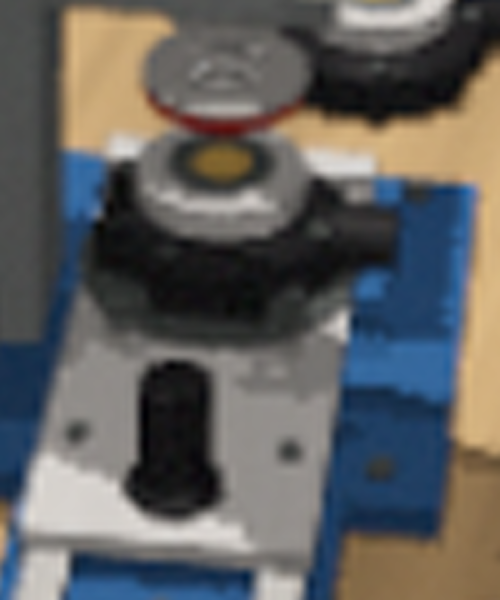

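View pics/s11z.png

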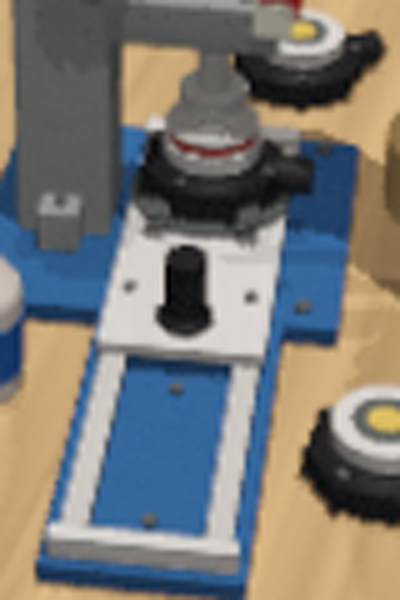

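Run:
```python
from h import *
import cv2
P=lambda x,y:(230+(270+x/2.5)/3.5-.5,140+(290+y/2.5)/3.5-.5)
x=np.array([.986,.168,0]);y=np.array([-.168,.986,0]);o=np.array([.6575,-.1498,0])
for nm,p,z in (("flange",(222,163),.081),("sealrim",(229,84),.112),("knobtop",(177,376),.082)):
    w=ray("side",*P(*p),z);d=w-o;print(nm,w.round(4),"press",(d@x).round(4),(d@y).round(4))
# knob shift by dark centroid, side
a=cv2.imread("pics/side0.png");b=cv2.imread("pics/side11b.png")
for im,(x0,y0,wd,ht) in ((a,(312,277,22,24)),(b,(318,261,18,24))):
    g=cv2.cvtColor(im,6)[y0:y0+ht,x0:x0+wd].astype(float);w=np.clip(80-g,0,None);yy,xx=np.mgrid[:ht,:wd]
    u,v=(w*xx).sum()/w.sum()+x0,(w*yy).sum()/w.sum()+y0;q=ray("side",u,v,.058);print(u,v,q,(q-o)@y)
```

```text
flange [ 0.5885 -0.1588  0.081 ] press -0.0695 0.0027
sealrim [ 0.5876 -0.1616  0.112 ] press -0.0709 0.0002
knobtop [ 0.5675 -0.0325  0.082 ] press -0.069 0.1308
323.04044772322567 290.0897990333249 [0.55411668 0.04765384 0.058     ] 0.21205788736492745
326.3932537479178 273.08661854525263 [ 0.5671075  -0.02795131  0.058     ] 0.13532875290222532
```

Run:
```python
from h import *
rep();print(job.sign_off())
```

```text
t 15.6 pos [ 0.4358 -0.1545  0.1988] yaw 99.72 z [ 0.001  0.004 -1.   ] F [-4.1  1.   9.1] op 0.259 q [-0.52  0.11 -0.31  1.15  0.    0.88]
the job is handed in; nothing more can be done
None
```

I slid the shuttle in by its knob until it stopped against about 21 N of push. Then I gripped the cross handle and brought the lever down along its arc to level. I held it there for about 4 s and handed the job in at 15.6 s, still gripping.

- **Lever:** the pointer sat in the middle of the green in the last picture. The wrist read about 9 N up from the lever and the tool drifted less than 1 mm during the hold. The bar slipped about 5 mm in the grip on the way down, leaving the pointer near the edge of the green. I corrected this with a tighter grip and 8 mm more commanded travel before the hold.
- **Seal:** in the picture it is down on the flange. I had no direct reading of the seal force.
- **Shuttle:** travel was 76.2 mm by the arm's own position and 76.7 mm by the side camera. The top camera gave about 73 mm, roughly one pixel off. I trusted the arm, the side camera and the force at the stop, but the 3 mm home tolerance is not confirmed by the top camera.
- **Other things on the bench:** those I could see in the final side view looked unmoved. I did not measure each one.

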